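# Weigh the looped canister on the sprung hook

### The job

Weigh the steel canister with the loop on its lid: lift it out of its stall in the wooden rack, stand it upright on the bare counter and let go, then take it again the other way, by the two side edges of its loop, so that the hole is free for the hook. Hang it by the loop on the balance's sprung hook and let it down slowly and gently until the hook carries its whole weight before you let go, so that the hook neither drops nor springs up fast and is never pushed down to its stop. Leave it hanging there upright and settled, the other things left where they are.

Things in the scene. Friction and masses are not known exactly. Their poses are not given: they have to be found in the camera images.
- canister: steel cylinder 64 mm across, 90 high, with a flat upright loop on top (140 in all); 0.21 to 0.61 kg. Origin: centre of underside, z up. Loop in its yz plane, centred: 46 mm wide (y), 12 thick (x), z = 90 to 140. Its hole runs along x: 30 mm wide, z = 90 to 130; top bar 10 mm high, side bars 8 wide. Its x axis starts within 0.1 rad of the rack's
- eye (a point): point on the canister: middle of the underside of the loop's top bar, 130 mm above the canister's underside; axes as the canister's
- rack: fixed wooden rack, 90 mm deep (x), 254 wide (y); three stalls at y = -82, 0, +82 mm, each 74 wide between walls whose tops are 138 mm up; open front and back (lip 10 mm); stall floor 12 mm up, so the loop's top is at 152. In a stall only the loop's flat faces can be pinched, not its side edges. Origin: centre of underside. The canister may be in any stall
- balance: fixed balance stand: base plate 10 mm thick, 250 by 130 mm, with an upright post (axis 150 mm along its +x axis from its origin, top 286 mm above the counter). Origin: on the counter under the hook's seat.
- seat (a point): point on the moving hook where the loop hangs: top of its level arm, 250 mm above the counter unloaded. The arm is a round steel bar 10 mm thick along the seat's x; +x leads to the post 150 mm away; at the free end, 22 mm along -x, a tip turns up to 13 mm above the seat (outermost point 33 mm from it). The loop goes on over the tip along +x, its hole along the arm
- hook (a joint): downward travel of the sprung hook in m: 0 unloaded (upper stop), 0.1 at the lower stop. Spring about 75 N/m, weakly damped: the canister settles at some 0.027 to 0.08, by its weight; let go too early or too late it bounces for 2 s
- knob_canister: bystander in the rack: the same steel canister (64 mm across) with a ball knob, 122 mm high; origin centre of underside
- plain_canister: bystander in the rack: plain steel canister 64 mm across and 105 mm high, no loop or knob; origin centre of underside
- kettle: bystander: white plastic kettle, 194 mm high, 160 mm across, handle to its +x, lid button pressed in; origin centre of underside
- bowl: bystander: round glass bowl 160 mm across, 70 mm high; origin centre of underside
- tablespoon: bystander: steel tablespoon 180 mm long, lying flat along its x axis; origin centre of underside
- scraper: bystander: scraper 200 mm long, lying flat along its x axis; origin centre of underside
- sugar_pot: bystander: lidded navy ceramic sugar pot 94 mm across, 105 mm high; origin centre of underside
Things that resemble listed ones, but are neither listed nor needed, are in the scene too. Leave any green, orange or pink look-alike of the canister alone.

How it is judged:
By the outcome, as a careful person would: the job done as asked, in the order asked, and still so for the second after the job is handed in, with the robot touching nothing.
It also fails if it takes over 67 s, if anything falls off the work surface, if the arm or the gripper's body presses on something with over 40 N, if the wrist force passes 120 N, or if a joint passes its speed limit or range.

### The arm

A 6-joint arm with a two-finger parallel gripper is mounted at the origin on the work surface. World frame = base frame: x ahead of the robot, y to its left, z up, the work surface at z = 0. Lengths are in m, angles in rad, forces in N, time in s.
With the tool pointing down it reaches from about 0.375 to 0.9 m from the base axis. Payload 3.1 kg.
Tool frame: the origin (TCP) lies on the centre line of the jaws, within the pads' length; the fingertips stand robot.tip_reach ahead of it and the grasp point (between the pads) lies 8 mm behind it (robot.tip_reach is the distance from the TCP to the fingertips, in m); z points along the fingers, y is the line along which they close (so a half turn about z gives the same grasp; the last joint's range is limited). The gripper opens to 87 mm and grips with 3 to 60 N. Pads are 19 mm wide; open, the fingers measure 117 mm over their backs; the gripper's body (75 mm by 190 mm) begins 51 mm behind the grasp point.
Start: joints at [1.091, 0.527, 1.433, -0, 1.181, -0.178], TCP at [0.186, 0.597, 0.234] pointing down, gripper open.
Joint ranges: [-3.08, 3.08], [-0.75, 2.2], [0.22, 2.44], [-1.43, 4.57], [0, 2.65], [-2.85, 2.85]. Speed limits (rad/s): [2.79, 2.79, 3.14, 3.14, 3.14, 3.14].

### API

Orientations are given as a unit quaternion [x, y, z, w].
In Python, from rig import robot gives the robot as it stands.
- The arm moves only by the tool jog_arm, never from a script. Its argument "motion" is one flat list of numbers, 7 for each row, row after row: the shift along the tool's x, y, z scaled (see below), then the turn, a rotation vector about the tool's x, y, z scaled (see below), then the gripper's target within -1 to 1 (shut at 1, half-way at 0, fully open at -1). In form: [x, y, z, rx, ry, rz, hand, x, y, z, rx, ry, rz, hand, ...]. A call has 1 to 12 rows; each row shifts and turns the commanded pose from where the row before left it, along the tool's axes as they then stand; what a row does not reach is not made up. The controller multiplies each number of a shift by 4 cm and each number of a turn by 4 degrees. A row lasts 1/8 s, in which the tool goes at most 62.5 mm and 10.7 degrees, less where a joint would pass 70% of its speed; a pose out of reach is approached as far as the arm can. A call with a number of a shift or a turn outside -1 to 1 is refused whole. A call with a gripper value outside its range is refused whole. The fingers move at their own pace and stop on an object; "grip_force" is the grip in N (left out, the last holds). Time passes only in rows, so rows that do not move let the fingers close. It gives the time, the measured TCP pose, the force, the opening and the grip force at its end, in the units of the state.
- robot.get_obs(): the state, without advancing time (a new reading comes with each control period).
- robot.camera(name): name is "scene" or "top" or "wrist"; returns the picture (384x512x3 uint8, blue, green, red); there is no depth.
- robot.calibration(name): a dict with "fx", "fy", "cx", "cy" (pixels), "R" (3x3) and "t" (3): a world point X has camera coordinates R X + t; the wrist camera has in their place "T_tool_cam" (4x4, takes a point from camera to tool coordinates, whose origin is the TCP and whose axes are the flange's). Camera axes: x right, y down, z forward; pixel columns grow to the right and rows downward; lengths in m; the calibration is good to about 2 mm. The wrist camera is an equidistant fisheye: a pixel r from the principal point sees the ray r / f radians off the axis. A picture is of the moment at which its call begins: read the wrist's pose just before it. calibration takes no time and is no camera call.
- robot.hand_in(): hands the job in; it is judged then, once.
The state is a dict: "time": time; "q": joint angles; "joint_velocities": joint speeds; "joint_torque": joint torques, N m; "position": TCP position; "tool_rot": TCP orientation; "ft_force": force on the tool from outside, world axes, zero at the start; "moment": the same for the moment, N m; "grip_width": finger opening in m; "grip_force": force on a finger pad.
Only numpy, scipy, OpenCV 4.12 (cv2) and the standard library are available. Lean on these libraries where they do the work, as an engineer would, in place of code of your own. Each camera call takes 0.05 s, during which the arm holds its last target. There are 200 camera calls.

## Working session

There is one attempt and no reset: what is moved stays moved. The work goes in short steps, Python scripts to look and compute and a tool call to move; the robot and the scene stay as the last step left them, time stands still between calls to the robot, and variables do not carry over. Pictures are saved under pics/ and viewed, at most 10 in all, crops included, and the job is handed in when it is done.

Besides the shell and the picture viewer there is one more tool, called after "Call:" as name(argument=value, ...), one argument or row to a line, values as JSON. jog_arm: Moves the arm, as the interface text tells. Shifts and turns lie within -1 to 1; 1 stands for 4 cm of shift or 4 degrees of turn. Its arguments: {"type":"object","properties":{"motion":{"type":"array","items":{"type":"number"}},"grip_force":{"type":"number"}},"required":["motion"]}

```bash
ls; mkdir -p pics
python3 - <<'E'
from rig import robot
import cv2,json
for n in("scene","top"):
    cv2.imwrite(f"pics/{n}0.png",robot.camera(n)); print(n,robot.calibration(n))
print(robot.calibration("wrist"),robot.tip_reach); print(robot.get_obs())
E
```

```text
pics
scene {'fx': 438.38527630799774, 'fy': 438.38527630799774, 'cx': 257.79907587296424, 'cy': 188.96616019416277, 'R': array([[ 0.58643524,  0.80983093, -0.0163576 ],
       [ 0.65876364, -0.4885964 , -0.57210491],
       [-0.47130052,  0.32472669, -0.82001732]]), 't': array([-0.30412279, -0.28666009,  1.84772816])}
top {'fx': 399.2388162155659, 'fy': 399.2388162155659, 'cx': 268.36255899241064, 'cy': 191.20798553300963, 'R': array([[ 0.01102443, -0.99962308, -0.02514271],
       [-0.99815472, -0.00949975, -0.05997432],
       [ 0.05971287,  0.02575749, -0.99788322]]), 't': array([0.00685951, 0.55170964, 1.37644884])}
{'fx': 297.3186396354542, 'fy': 297.3186396354542, 'cx': 255.91687050590247, 'cy': 189.0433305843476, 'T_tool_cam': array([[ 4.76663520e-05, -9.60366433e-01, -2.78740581e-01,
         7.54017168e-02],
       [ 9.99999998e-01,  5.50829050e-05, -1.87752391e-05,
        -5.73000464e-04],
       [ 3.33849503e-05, -2.78740580e-01,  9.60366434e-01,
        -1.50012196e-01],
       [ 0.00000000e+00,  0.00000000e+00,  0.00000000e+00,
         1.00000000e+00]])} 0.011
{'time': 0.1, 'q': array([ 1.09049601e+00,  5.28369972e-01,  1.43376676e+00, -2.70213569e-05,
        1.18137460e+00, -1.78500598e-01]), 'joint_velocities': array([ 1.61726919e-03, -1.53287747e-03, -4.06723631e-03,  4.33207929e-05,
       -9.88334005e-04,  2.83841158e-06]), 'joint_torque': array([ 3.92874508e-04, -4.40988314e+01, -1.77151394e+01,  6.35372777e-02,
        5.34175336e-02, -3.30449438e-05]), 'position': array([0.18545888, 0.59619231, 0.23267379]), 'tool_rot': array([ 1.50322676e-01,  9.88636522e-01, -9.11803952e-04, -2.98500763e-04]), 'ft_force': array([-0.75628182, -0.68869338,  0.27082544]), 'moment': array([-0.02241697, -0.08571436,  0.00928641]), 'grip_force': 0.0, 'grip_width': 0.08726555544180468}
```

View pics/scene0.png

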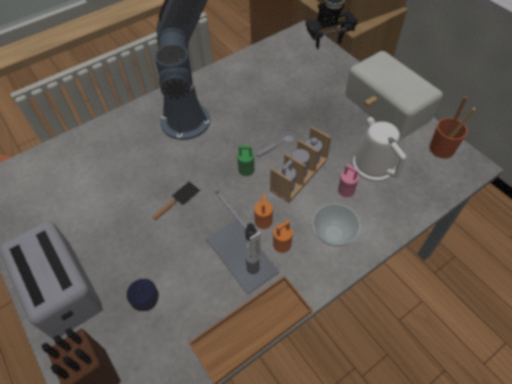

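View pics/top0.png

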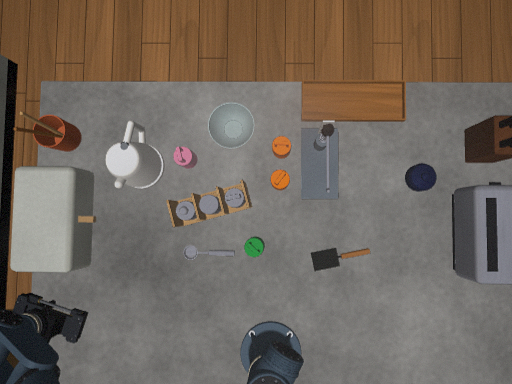

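The scene view shows the rack at (300,165), the balance at (245,250) and coloured look-alikes. The top view shows the rack at (209,204), balance plate (320,163) with its arm running from the post (326,130) to about (328,190). I'll enlarge both.

Run:
```python
import cv2,numpy as np
t=cv2.imread("pics/top0.png");s=cv2.imread("pics/scene0.png")
r=lambda im,x,y,w,h,k:cv2.resize(im[y:y+h,x:x+w],None,fx=k,fy=k,interpolation=cv2.INTER_CUBIC)
a=r(t,160,175,100,58,4);b=r(t,290,115,60,90,4)
c=r(s,260,120,80,85,4);d=r(s,200,180,100,115,4)
W=800;o=np.zeros((600,800,3),np.uint8)
# left col: rack top(400x232), rack scene(320x340); right: balance top 240x360 ; 
o[:232,:400]=a;o[240:580,:320]=c;o[:360,410:650]=b
cv2.imwrite("pics/c1.png",o)
cv2.imwrite("pics/c2.png",r(s,200,180,100,115,5))
```

```text
(no output)
```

View pics/c1.png

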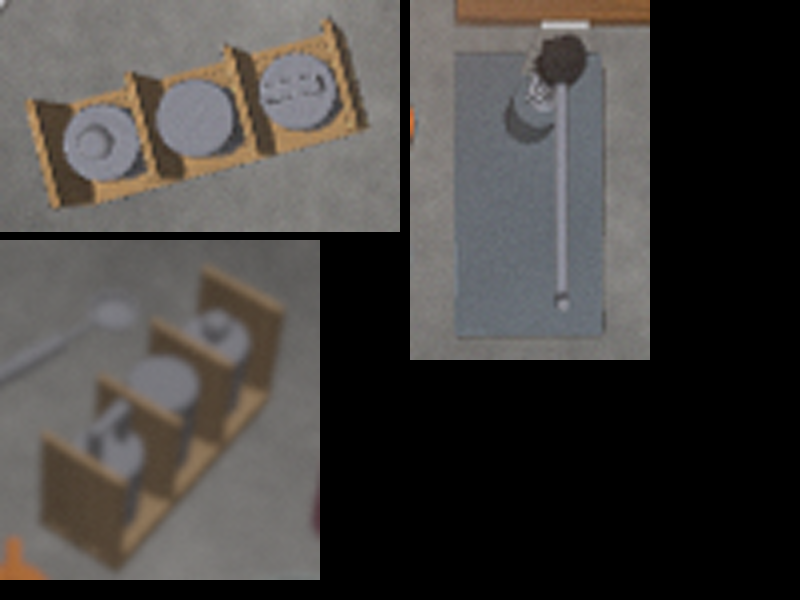

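View pics/c2.png

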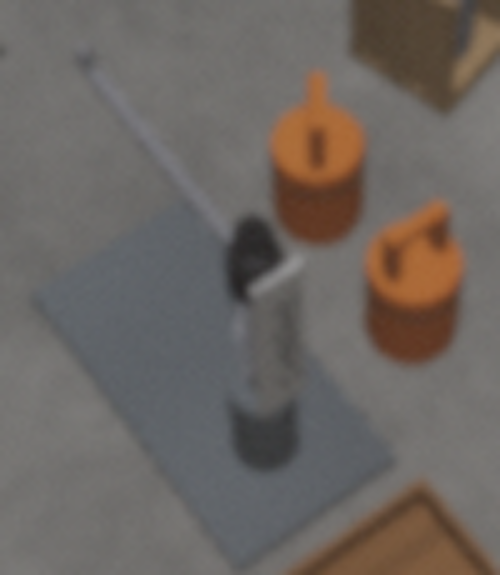

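The canister with the loop is in the rack's end stall at robot-right: top pixel ≈(233.7,197.5) for the loop's middle. The hook tip is at top pixel ≈(328,190.5), and at scene (200+86/5, 180+60/5)=(217.2,192). The post cap is near (328,130).

```bash
cat > h.py <<'E'
import numpy as np, cv2
from rig import robot
from scipy.spatial.transform import Rotation as Rn
def ray(n,u,v,obs=None):
    c=robot.calibration(n); x=(u-c["cx"])/c["fx"]; y=(v-c["cy"])/c["fy"]
    if n=="wrist":
        T=c["T_tool_cam"]; r=np.hypot(x,y); d=np.array([x/r*np.sin(r),y/r*np.sin(r),np.cos(r)]) if r else np.array([0,0,1.])
        R=Rn.from_quat(obs["tool_rot"]).as_matrix()
        return obs["position"]+R@T[:3,3], R@T[:3,:3]@d
    R=c["R"]; return -R.T@c["t"], R.T@np.array([x,y,1.])
def onz(n,u,v,z,obs=None):
    o,d=ray(n,u,v,obs); return o+d*(z-o[2])/d[2]
def two(a,b):
    (o,d),(p,e)=a,b; d=d/np.linalg.norm(d);e=e/np.linalg.norm(e)
    s=np.linalg.lstsq(np.c_[d,-e],p-o,rcond=None)[0]; A=o+d*s[0];B=p+e*s[1]
    return (A+B)/2,np.linalg.norm(A-B)
def proj(X,obs):
    c=robot.calibration("wrist");T=c["T_tool_cam"];R=Rn.from_quat(obs["tool_rot"]).as_matrix()
    p=T[:3,:3].T@(R.T@(np.asarray(X)-obs["position"])-T[:3,3]); t=np.arctan2(np.hypot(p[0],p[1]),p[2]);k=t*c["fx"]/np.hypot(p[0],p[1])
    return c["cx"]+p[0]*k,c["cy"]+p[1]*k
def goal(pos,yaw):
    """yaw (deg) of the tool's y axis (closing line) in world, mod 180, tool down. Prints tool-frame move in units."""
    o=robot.get_obs(); R=Rn.from_quat(o["tool_rot"]).as_matrix()
    d=R.T@(np.asarray(pos)-o["position"])
    yn=np.degrees(np.arctan2(R[1,1],R[0,1])); dy=(yaw-yn+90)%180-90
    print("pos",o["position"].round(4),"yaw",yn.round(2),"q6",o["q"][5].round(2),"shift units",(d/.04).round(3),"rz units",round(-dy/4,3),"(dyaw",round(dy,2),") t",round(o["time"],2), "tilt",np.degrees(np.arccos(-R[2,2])).round(2), "F",o["ft_force"].round(2),"w",o["grip_width"].round(4))
E
python3 - <<'E'
from h import *
X=lambda *a:print(*[np.round(v,4) for v in a])
lp=onz("top",233.7,197.5,.152); X("loop top",lp)
# loop ends
a=onz("top",160+265/4,175+98/4,.152);b=onz("top",160+325/4,175+84/4,.152);X("loop ends",a,b,np.degrees(np.arctan2(*(b-a)[[1,0]])),np.linalg.norm(a-b))
# scene loop: ends in c1 (90,443),(125,405) -> scale4 offset y240
X("scene loop",two(ray("top",233.7,197.5),ray("scene",260+107/4,120+(412-240+8)/4)))
# rack wall tops: outer top-front corners
L=[onz("top",160+x/4,175+y/4,.138) for x,y in((32,100),(58,206),(330,20),(362,127))];X("rack",*L)
e=(L[2]+L[3]-L[0]-L[1])/2;X("rack y len/ang",np.linalg.norm(e),np.degrees(np.arctan2(e[1],e[0])), "centre",sum(L)/4)
X("tip",two(ray("top",328,190.5),ray("scene",217.2,192)), onz("top",328,190.5,.263))
X("arm far",onz("top",290+152/4,115+90/4,.25))
p=[onz("top",290+(x-410)/4,115+y/4,.01) for x,y in((456,53),(603,53),(456,336),(603,336))];X("plate",*p)
X("cyl centre lid",onz("top",160+298/4,175+91/4,.102))
X("post cap", onz("top",290+152/4,115+58/4,.286))
for n,(u,v) in dict(put=(285,222)).items():X(n,onz("top",u,v,0))
E
```

```text
Traceback (most recent call last):
numpy._core._exceptions._UFuncNoLoopError: ufunc 'multiply' did not contain a loop with signature matching types (dtype('<U8'), dtype('float64')) -> None
```

Run:
```python
from h import *
np.set_printoptions(precision=4,suppress=True)
X=print
lp=onz("top",233.7,197.5,.152); X("loop top",lp)
a=onz("top",160+265/4,175+98/4,.152);b=onz("top",160+325/4,175+84/4,.152);X("loop ends",a,b,np.degrees(np.arctan2(*(b-a)[[1,0]])),np.linalg.norm(a-b))
X("scene loop",two(ray("top",233.7,197.5),ray("scene",260+107/4,120+(412-240+8)/4)))
L=[onz("top",160+x/4,175+y/4,.138) for x,y in((32,100),(58,206),(330,20),(362,127))];X("rack",*L)
e=(L[2]+L[3]-L[0]-L[1])/2;X("rack y len/ang",np.linalg.norm(e),np.degrees(np.arctan2(e[1],e[0])), "centre",sum(L)/4)
X("tip",two(ray("top",328,190.5),ray("scene",217.2,192)), onz("top",328,190.5,.263))
X("arm far",onz("top",290+152/4,115+90/4,.25))
p=[onz("top",290+(x-410)/4,115+y/4,.01) for x,y in((456,53),(603,53),(456,336),(603,336))];X("plate",*p)
X("cyl centre lid",onz("top",160+298/4,175+91/4,.102))
X("post cap", onz("top",290+152/4,115+58/4,.286))
X("put",onz("top",285,222,0))
goal([lp[0],lp[1],.25],0)
```

```text
loop top [0.5226 0.1182 0.152 ]
loop ends [0.516  0.1416 0.152 ] [0.5276 0.0944 0.152 ] -76.29971355040881 0.048621419113786014
scene loop (array([0.524 , 0.1207, 0.1442]), np.float64(0.003914654810556654))
rack [0.5131 0.3304 0.138 ] [0.4288 0.3073 0.138 ] [0.5794 0.0925 0.138 ] [0.4943 0.0657 0.138 ]
rack y len/ang 0.24869960548858835 -74.63636971077894 centre [0.5039 0.199  0.138 ]
tip (array([ 0.5419, -0.1656,  0.2481]), np.float64(0.0016686263631570549)) [ 0.5405 -0.1645  0.263 ]
arm far [ 0.6962 -0.1657  0.25  ]
plate [ 0.7759 -0.1019  0.01  ] [ 0.7766 -0.2312  0.01  ] [ 0.5258 -0.1034  0.01  ] [ 0.5271 -0.2313  0.01  ]
cyl centre lid [0.524  0.1211 0.102 ]
post cap [ 0.712  -0.1613  0.286 ]
put [ 0.4449 -0.0467  0.    ]Traceback (most recent call last):
  File "<stdin>", line 15, in <module>
  File "h.py", line 26, in goal
    print("pos",o["position"].round(4),"yaw",yn.round(2),"q6",o["q"][5].round(2),"shift units",(d/.04).round(3),"rz units",round(-dy/4,3),"(dyaw",round(dy,2),") t",round(o["time"],2), "tilt",np.degrees(np.arccos(-R[2,2])).round(2), "F",o["ft_force"].round(2),"w",o["grip_width"].round(4))
                                                                                                                                                                                                                                                                       ^^^^^^^^^^^^^^^^^^^^^
AttributeError: 'float' object has no attribute 'round'
```

```bash
python3 - <<'E'
s=open('h.py').read(); i=s.index("def goal")
s=s[:i]+'''def goal(pos,yaw,n=1,spin=0):
    """n equal rows to bring the TCP to pos with closing line at yaw deg (mod 180, spin=+-1 forces sense)"""
    o=robot.get_obs(); R=Rn.from_quat(o["tool_rot"]).as_matrix(); d=np.asarray(pos)-o["position"]
    yn=np.degrees(np.arctan2(R[1,1],R[0,1])); dy=(yaw-yn+90)%180-90
    if spin and dy*spin<0: dy+=180*spin
    r=-dy/n; S=sum(Rn.from_euler('z',k*r,degrees=True).as_matrix() for k in range(n))
    v=np.linalg.solve(R@S,d)/.04
    rv=(R.T@np.cross(R[:,2],[0,0,-1]))*180/np.pi/4
    print("pos",np.round(o["position"],4),"yaw",round(yn,2),"q6",round(o["q"][5],2),"t",round(o["time"],2),"F",np.round(o["ft_force"],2),"w",round(float(o["grip_width"]),4))
    print(n,"rows:",np.round(v,3),"rz",round(r/4,3),"level once",np.round(rv[:2],2))
'''
open('h.py','w').write(s)
E
python3 -c "
from h import *
goal([.523,.119,.25],13.7,16)"
```

```text
pos [0.1855 0.5962 0.2327] yaw 72.71 q6 -0.18 t 0.1 F [-0.76 -0.69  0.27] w 0.0873
16 rows: [-0.941 -0.162 -0.026] rz 0.922 level once [-0.03 -0.  ]
```

Call:
jog_arm(
  motion=[-0.94,-0.16,-0.026,0,0,0.92,-1,-0.94,-0.16,-0.026,0,0,0.92,-1,-0.94,-0.16,-0.026,0,0,0.92,-1,-0.94,-0.16,-0.026,0,0,0.92,-1,-0.94,-0.16,-0.026,0,0,0.92,-1,-0.94,-0.16,-0.026,0,0,0.92,-1,-0.94,-0.16,-0.026,0,0,0.92,-1,-0.94,-0.16,-0.026,0,0,0.92,-1],
)

```text
time: 1.1
position: [0.4181, 0.4023, 0.2414]
tool_rot: [0.398, 0.918, -0.0, -0.0]
ft_force: [0.0, 1.3, -0.1]
grip_width: 0.0872
grip_force: 0.0
```

Call:
jog_arm(
  motion=[-0.94,-0.16,-0.026,0,0,0.92,-1,-0.94,-0.16,-0.026,0,0,0.92,-1,-0.94,-0.16,-0.026,0,0,0.92,-1,-0.94,-0.16,-0.026,0,0,0.92,-1,-0.94,-0.16,-0.026,0,0,0.92,-1,-0.94,-0.16,-0.026,0,0,0.92,-1,-0.94,-0.16,-0.026,0,0,0.92,-1,-0.94,-0.16,-0.026,0,0,0.92,-1,0,0,0,0,0,0,-1,0,0,0,0,0,0,-1],
)

```text
time: 2.35
position: [0.524, 0.1214, 0.2499]
tool_rot: [0.617, 0.787, -0.0, -0.001]
ft_force: [1.1, -0.1, 0.4]
grip_width: 0.0868
grip_force: 0.0
```

```bash
python3 -c "
from h import *
o=robot.get_obs();im=robot.camera('wrist');cv2.imwrite('pics/w1.png',im)
goal([.523,.119,.25],13.7,1)
a=np.radians(105)
print([np.round(proj(np.array([.523,.119,.152])+k*.023*np.array([np.cos(a),np.sin(a),0]),o)) for k in(-1,0,1)])"
```

```text
pos [0.5239 0.1218 0.2499] yaw 13.88 q6 -0.22 t 2.4 F [-0.21 -0.59  0.07] w 0.0872
1 rows: [-0.063 -0.039 -0.002] rz 0.044 level once [-0.01 -0.01]
[array([254., 220.]), array([254., 195.]), array([253., 169.])]
```

View pics/w1.png

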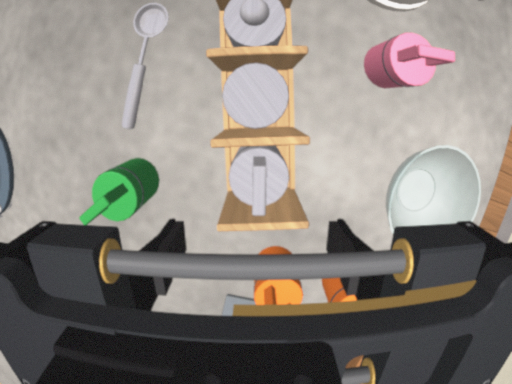

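The wrist view shows the loop bar from about (260,157) to (259,215) in the near stall, slightly right of the predicted (254,195). Profiles will pin it down.

```bash
python3 -c "
from h import *
im=cv2.cvtColor(cv2.imread('pics/w1.png'),cv2.COLOR_BGR2GRAY)
print('col260 rows148-222',im[148:222,257:262].mean(1).astype(int))
for r in(175,185,195,205):print(r,'cols245-275',im[r-2:r+3,245:275].mean(0).astype(int))
cv2.imwrite('pics/w1c.png',cv2.resize(cv2.imread('pics/w1.png')[130:240,200:320],None,fx=5,fy=5,interpolation=cv2.INTER_CUBIC))"
```

```text
col260 rows148-222 [175 200 206 205 205 203 201 191 168 138 129 129 128 128 127 127 130 146
 180 203 207 208 207 207 207 207 207 207 206 207 206 207 207 206 206 207
 206 208 207 208 207 207 207 207 207 207 207 207 207 207 207 206 207 207
 206 207 206 205 206 207 207 206 206 207 206 204 193 166 140 130 130 130
 130 131]
175 cols245-275 [207 206 206 206 205 204 199 188 191 201 207 208 208 206 205 207 208 208
 204 195 181 180 193 204 208 209 209 208 208 208]
185 cols245-275 [207 207 207 207 205 205 201 195 197 203 207 209 208 206 206 207 208 208
 204 191 178 185 200 204 204 204 206 207 208 208]
195 cols245-275 [206 203 204 203 203 204 202 196 198 204 208 208 207 206 206 208 209 206
 201 187 171 183 199 204 205 206 206 207 207 206]
205 cols245-275 [131 139 146 154 161 164 173 187 199 205 208 209 206 206 205 207 207 204
 199 183 165 162 165 162 156 151 146 143 139 135]
```

View pics/w1c.png

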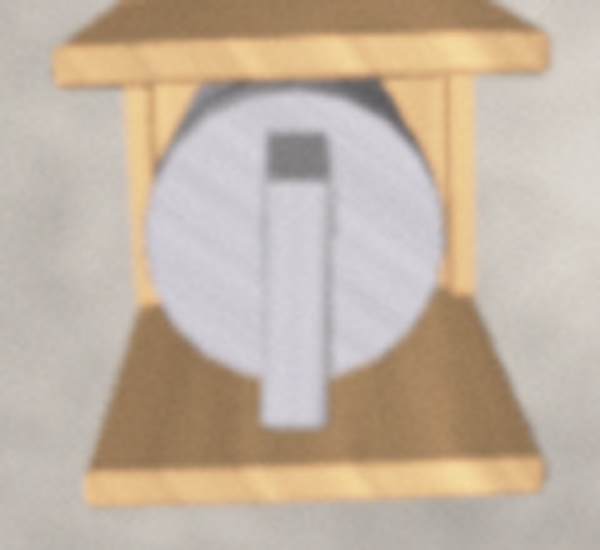

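The loop's top bar spans rows 166–215, with its centre at column 259→258.3.

```bash
python3 -c "
from h import *
o=robot.get_obs()
a=onz('wrist',259,166,.152,o);b=onz('wrist',258.3,215,.152,o);c=(a+b)/2
print(a,b,c,np.linalg.norm(a-b),np.degrees(np.arctan2(*(a-b)[[1,0]]))-90)
goal([c[0],c[1],.137],np.degrees(np.arctan2(*(a-b)[[1,0]]))-90,4)"
```

```text
[0.52125159 0.14579537 0.152     ] [0.53145824 0.10242259 0.152     ] [0.52635491 0.12410898 0.152     ] 0.044557525913108596 13.242135114552028
pos [0.5239 0.1218 0.2499] yaw 13.88 q6 -0.22 t 2.4 F [-0.21 -0.59  0.07] w 0.0872
4 rows: [0.01  0.019 0.706] rz 0.04 level once [-0.01 -0.01]
```

Call:
jog_arm(
  motion=[0.01,0.02,0.7,0,0,0.04,-1,0.01,0.02,0.7,0,0,0.04,-1,0.01,0.02,0.7,0,0,0.04,-1,0.01,0.02,0.7,0,0,0.04,-1,0,0,0,0,0,0,-1,0,0,0,0,0,0,1,0,0,0,0,0,0,1,0,0,0,0,0,0,1,0,0,0,0,0,0,1],
  grip_force=30,
)

```text
time: 3.52
position: [0.5274, 0.1234, 0.1388]
tool_rot: [0.621, 0.784, 0.0, 0.0]
ft_force: [0.6, -0.6, -0.6]
grip_width: 0.0549
grip_force: 0.0
```

Call:
jog_arm(
  motion=[0,0,0,0,0,0,1,0,0,0,0,0,0,1,0,0,0,0,0,0,1],
)

```text
time: 3.9
position: [0.527, 0.1234, 0.1381]
tool_rot: [0.621, 0.784, -0.0, -0.0]
ft_force: [-0.0, -0.2, -0.5]
grip_width: 0.0249
grip_force: 0.0
```

Call:
jog_arm(
  motion=[0,0,0,0,0,0,1,0,0,0,0,0,0,1,0,0,0,0,0,0,1,0,0,0,0,0,0,1,0,0,-0.2,0,0,0,1,0,0,-0.3,0,0,0,1],
)

```text
time: 4.65
position: [0.5265, 0.1234, 0.158]
tool_rot: [0.621, 0.784, -0.001, -0.001]
ft_force: [0.3, 0.1, -5.2]
grip_width: 0.0115
grip_force: 30.0
```

Call:
jog_arm(
  motion=[0,0,-0.7,0,0,0,1,0,0,-0.7,0,0,0,1,0,0,-0.7,0,0,0,1,0,0,-0.7,0,0,0,1,0,0,-0.7,0,0,0,1],
)

```text
time: 5.28
position: [0.5265, 0.1235, 0.2995]
tool_rot: [0.621, 0.784, -0.0, -0.0]
ft_force: [0.6, -0.6, -5.4]
grip_width: 0.0113
grip_force: 30.0
```

```bash
python3 -c "
from h import *
goal([.445,-.045,.298],0,9)"
```

```text
pos [0.5265 0.1235 0.2995] yaw 13.19 q6 -0.21 t 5.28 F [ 0.6  -0.55 -5.4 ] w 0.0113
9 rows: [-0.436 -0.285  0.004] rz 0.366 level once [-0. -0.]
```

Call:
jog_arm(
  motion=[-0.44,-0.28,0,0,0,0.37,1,-0.44,-0.28,0,0,0,0.37,1,-0.44,-0.28,0,0,0,0.37,1,-0.44,-0.28,0,0,0,0.37,1,-0.44,-0.28,0,0,0,0.37,1,-0.44,-0.28,0,0,0,0.37,1,-0.44,-0.28,0,0,0,0.37,1,-0.44,-0.28,0,0,0,0.37,1,-0.44,-0.28,0,0,0,0.37,1,0,0,0,0,0,0,1],
)

```text
time: 6.52
position: [0.4449, -0.0473, 0.2969]
tool_rot: [0.709, 0.705, -0.001, -0.001]
ft_force: [0.0, 2.1, -5.6]
grip_width: 0.0114
grip_force: 30.0
```

Call:
jog_arm(
  motion=[0,0,0.7,0,0,0,1,0,0,0.7,0,0,0,1,0,0,0.7,0,0,0,1,0,0,0.7,0,0,0,1,0,0,0.7,0,0,0,1,0,0,0.4,0,0,0,1,0,0,0.2,0,0,0,1,0,0,0,0,0,0,1,0,0,0,0,0,0,1],
)

```text
time: 7.65
position: [0.4479, -0.0463, 0.1347]
tool_rot: [0.708, 0.706, 0.0, 0.001]
ft_force: [0.5, 0.2, -5.8]
grip_width: 0.0117
grip_force: 30.0
```

Expected contact at TCP z ≈ 0.126; easing down.

Call:
jog_arm(
  motion=[0,0,0.1,0,0,0,1,0,0,0.05,0,0,0,1,0,0,0.05,0,0,0,1,0,0,0,0,0,0,1],
)

```text
time: 8.15
position: [0.4473, -0.0461, 0.1262]
tool_rot: [0.708, 0.706, 0.0, 0.0]
ft_force: [0.7, -0.7, -5.5]
grip_width: 0.0117
grip_force: 30.0
```

Call:
jog_arm(
  motion=[0,0,0.03,0,0,0,1,0,0,0.02,0,0,0,1,0,0,0,0,0,0,1],
)

```text
time: 8.52
position: [0.4476, -0.0464, 0.126]
tool_rot: [0.708, 0.706, 0.0, 0.001]
ft_force: [-2.9, -0.5, 13.0]
grip_width: 0.0116
grip_force: 30.0
```

Call:
jog_arm(
  motion=[0,0,-0.03,0,0,0,1,0,0,0,0,0,0,1,0,0,0,0,0,0,-1,0,0,0,0,0,0,-1,0,0,0,0,0,0,-1,0,0,-0.5,0,0,0,-1,0,0,-0.8,0,0,0,-1,0,0,-0.8,0,0,0,-1,0,0,-0.4,0,0,0,-1],
)

```text
time: 9.65
position: [0.4481, -0.0463, 0.2269]
tool_rot: [0.708, 0.706, 0.001, 0.001]
ft_force: [-0.4, 0.3, 0.2]
grip_width: 0.0737
grip_force: 0.0
```

```bash
python3 -c "
from h import *
goal([.4475,-.0465,.225],90,22,1);goal([.4475,-.0465,.225],90,22,-1)"
```

```text
pos [ 0.4481 -0.0463  0.2269] yaw -0.13 q6 -0.35 t 9.65 F [-0.44  0.26  0.19] w 0.0737
22 rows: [ 0.    -0.001  0.002] rz -1.024 level once [0.04 0.01]
pos [ 0.4481 -0.0463  0.2269] yaw -0.13 q6 -0.35 t 9.65 F [-0.44  0.26  0.19] w 0.0737
22 rows: [-0.001 -0.     0.002] rz 1.021 level once [0.04 0.01]
```

Call:
jog_arm(
  motion=[0,0,0,0,0,-1,-1,0,0,0,0,0,-1,-1,0,0,0,0,0,-1,-1,0,0,0,0,0,-1,-1,0,0,0,0,0,-1,-1,0,0,0,0,0,-1,-1,0,0,0,0,0,-1,-1,0,0,0,0,0,-1,-1,0,0,0,0,0,-1,-1,0,0,0,0,0,-1,-1,0,0,0,0,0,-1,-1,0,0,0,0,0,-1,-1],
)

```text
time: 11.15
position: [0.4473, -0.046, 0.2252]
tool_rot: [0.358, 0.934, 0.0, -0.0]
ft_force: [-0.3, -0.3, 1.0]
grip_width: 0.0871
grip_force: 0.0
```

Call:
jog_arm(
  motion=[0,0,0,0,0,-1,-1,0,0,0,0,0,-1,-1,0,0,0,0,0,-1,-1,0,0,0,0,0,-1,-1,0,0,0,0,0,-1,-1,0,0,0,0,0,-1,-1,0,0,0,0,0,-1,-1,0,0,0,0,0,-1,-1,0,0,0,0,0,-1,-1,0,0,0,0,0,-1,-1,0,0,0,0,0,0,-1,0,0,0,0,0,0,-1],
)

```text
time: 12.65
position: [0.4473, -0.046, 0.2253]
tool_rot: [0.019, 1.0, 0.0, -0.0]
ft_force: [-0.0, -0.4, 0.6]
grip_width: 0.0871
grip_force: 0.0
```

```bash
python3 -c "
from h import *
o=robot.get_obs();im=robot.camera('wrist');cv2.imwrite('pics/w2.png',im)
goal([.4475,-.0465,.108],90,1)
print([np.round(proj([.4475,-.0465+k*.023,.14],o)) for k in(-1,0,1)],np.round(proj([.541,-.165,.263],o)),np.round(proj([.568,-.165,.25],o)))"
```

```text
pos [ 0.4473 -0.046   0.2253] yaw 87.83 q6 -1.88 t 12.7 F [ 0.23 -0.07  0.05] w 0.0868
1 rows: [-0.006 -0.011  2.933] rz -0.544 level once [ 0. -0.]
[array([229., 199.]), array([256., 198.]), array([284., 197.])] [ 93. 382.] [111. 390.]
```

View pics/w2.png

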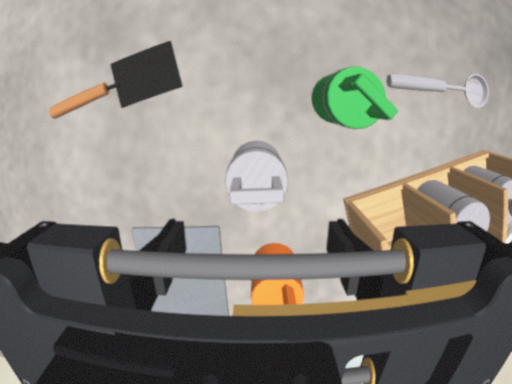

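The canister stands with its loop at (257,197), level and where predicted (256,198). Descending to take it by the side edges.

Call:
jog_arm(
  motion=[0,0,0.8,0,0,-0.27,-1,0,0,0.8,0,0,-0.27,-1,0,0,0.7,0,0,0,-1,0,0,0.5,0,0,0,-1,0,0,0.11,0,0,0,1,0,0,0,0,0,0,1,0,0,0,0,0,0,1,0,0,0,0,0,0,1,0,0,0,0,0,0,1,0,0,0,0,0,0,1],
  grip_force=35,
)

```text
time: 13.95
position: [0.4476, -0.046, 0.1095]
tool_rot: [-0.0, 1.0, -0.0, 0.0]
ft_force: [-0.7, 1.9, 4.5]
grip_width: 0.0456
grip_force: 35.0
```

Call:
jog_arm(
  motion=[0,0,0,0,0,0,1,0,0,0,0,0,0,1],
)

```text
time: 14.2
position: [0.4476, -0.046, 0.1095]
tool_rot: [-0.0, 1.0, -0.0, 0.0]
ft_force: [-0.5, 2.1, 5.9]
grip_width: 0.0457
grip_force: 35.0
```

Call:
jog_arm(
  motion=[0,0,-0.1,0,0,0,1,0,0,-0.3,0,0,0,1,0,0,-0.7,0,0,0,1,0,0,-0.8,0,0,0,1,0,0,-0.8,0,0,0,1,0,0,-0.6,0,0,0,1,0,0,-0.2,0,0,0,1,0,0,0,0,0,0,1],
)

```text
time: 15.2
position: [0.4469, -0.046, 0.249]
tool_rot: [-0.0, 1.0, 0.0, -0.0]
ft_force: [0.1, -0.3, -5.7]
grip_width: 0.0458
grip_force: 35.0
```

```bash
python3 -c "
from h import *
goal([.455,-.165,.2505],90,6)"
```

```text
pos [ 0.4469 -0.046   0.249 ] yaw 90.03 q6 -1.92 t 15.2 F [ 0.14 -0.29 -5.75] w 0.0458
6 rows: [-0.034 -0.496 -0.006] rz 0.001 level once [ 0. -0.]
```

Call:
jog_arm(
  motion=[-0.03,-0.5,0,0,0,0,1,-0.03,-0.5,0,0,0,0,1,-0.03,-0.5,0,0,0,0,1,-0.03,-0.5,0,0,0,0,1,-0.03,-0.5,0,0,0,0,1,-0.03,-0.5,0,0,0,0,1,0,0,0,0,0,0,1,0,0,0,0,0,0,1],
)

```text
time: 16.2
position: [0.4541, -0.1657, 0.2487]
tool_rot: [0.0, 1.0, 0.001, -0.001]
ft_force: [0.7, 0.1, -5.2]
grip_width: 0.0455
grip_force: 35.0
```

```bash
python3 -c "
from h import *
o=robot.get_obs();print(o['position'])
r=lambda im,x,y,w,h,k:cv2.resize(im[y:y+h,x:x+w],None,fx=k,fy=k,interpolation=cv2.INTER_CUBIC)
w=robot.camera('wrist');s=robot.camera('scene');t=robot.camera('top')
O=np.zeros((600,800,3),np.uint8)
O[:288,:384]=cv2.resize(w,(384,288));a=r(s,180,150,90,75,4);O[295:595,:360]=a;b=r(t,290,120,90,120,4);O[:480,400:760]=b
cv2.imwrite('pics/m1.png',O)"
```

```text
[ 0.45410683 -0.16566539  0.24865455]
```

View pics/m1.png

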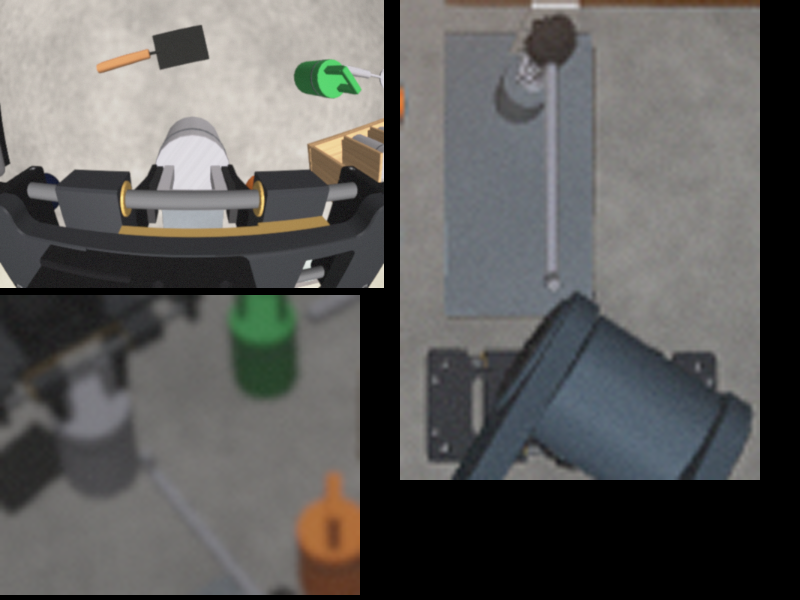

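The top view shows the hook tip at (328,190.8) and the gripper body centred at column ≈333. The scene view shows the canister short of the tip. Checking lateral alignment against the body.

```bash
python3 -c "
from h import *
for z in(.3,.33,.36):print(z,onz('top',332.9,221,z))
print('tip',onz('top',328,190.75,.263),two(ray('top',328,190.75),ray('scene',217.2,192))[0])
print('far',onz('top',290+151/4,120+80/4,.25))
goal([.568,-.165,.2505],90,6)"
```

```text
0.3 [ 0.45413943 -0.17351518  0.3       ]
0.33 [ 0.45452662 -0.16944507  0.33      ]
0.36 [ 0.45491381 -0.16537496  0.36      ]
tip [ 0.5398048  -0.16445393  0.263     ] [ 0.54130602 -0.16550231  0.2473593 ]
far [ 0.68883619 -0.16502045  0.25      ]
pos [ 0.4543 -0.1654  0.2489] yaw 90.07 q6 -2.15 t 16.35 F [ 0.16 -0.77 -5.33] w 0.0456
6 rows: [-0.474  0.001 -0.007] rz 0.003 level once [ 0.01 -0.01]
```

Call:
jog_arm(
  motion=[-0.4,0,-0.05,0,0,0,1,-0.5,0,0,0,0,0,1,-0.5,0,0,0,0,0,1,-0.3,0,0,0,0,0,1,-0.2,0,0,0,0,0,1,-0.1,0,0,0,0,0,1,0,0,0,0,0,0,1],
)

```text
time: 17.23
position: [0.5344, -0.166, 0.2509]
tool_rot: [-0.0, 1.0, 0.0, -0.0]
ft_force: [-0.3, 0.0, -6.1]
grip_width: 0.0455
grip_force: 35.0
```

Call:
jog_arm(
  motion=[-0.2,0,0,0,0,0,1,-0.2,0,0,0,0,0,1,-0.2,0,0,0,0,0,1,-0.2,0,0,0,0,0,1,0,0,0,0,0,0,1,0,0,0,0,0,0,1],
)

```text
time: 17.98
position: [0.5662, -0.1659, 0.2508]
tool_rot: [-0.0, 1.0, 0.0, -0.0]
ft_force: [-0.1, -0.5, -5.7]
grip_width: 0.0457
grip_force: 35.0
```

```bash
python3 -c "
from h import *
r=lambda im,x,y,w,h,k:cv2.resize(im[y:y+h,x:x+w],None,fx=k,fy=k,interpolation=cv2.INTER_CUBIC)
s=robot.camera('scene');t=robot.camera('top')
O=np.zeros((480,760,3),np.uint8)
O[:400,:400]=r(s,180,150,100,100,4);O[:480,400:760]=r(t,290,120,90,120,4)
cv2.imwrite('pics/m2.png',O);goal([.568,-.165,.2505],90,1)"
```

```text
pos [ 0.5662 -0.1659  0.2509] yaw 90.03 q6 -2.05 t 18.07 F [ 0.02  0.18 -6.29] w 0.0458
1 rows: [-0.045  0.023  0.009] rz 0.006 level once [ 0.   -0.01]
```

View pics/m2.png

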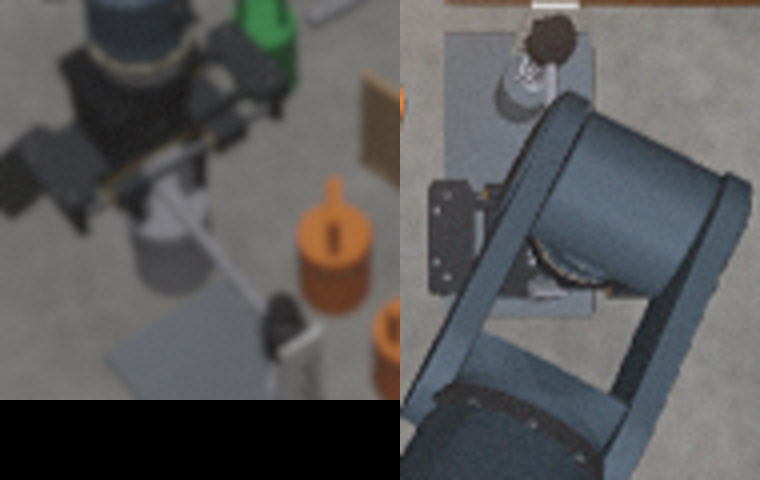

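The scene view shows the arm running into the loop's hole with the tip past it, and the forces show no contact. Lowering gently now.

Call:
jog_arm(
  motion=[0,0,0.1,0,0,0,1,0,0,0.12,0,0,0,1,0,0,0.1,0,0,0,1,0,0,0.05,0,0,0,1,0,0,0.05,0,0,0,1,0,0,0.05,0,0,0,1,0,0,0.05,0,0,0,1,0,0,0.05,0,0,0,1,0,0,0.05,0,0,0,1,0,0,0.05,0,0,0,1,0,0,0.05,0,0,0,1,0,0,0.05,0,0,0,1],
)

```text
time: 19.58
position: [0.5666, -0.1661, 0.2201]
tool_rot: [-0.0, 1.0, -0.0, 0.0]
ft_force: [-0.1, -0.9, -4.9]
grip_width: 0.0455
grip_force: 35.0
```

Call:
jog_arm(
  motion=[0,0,0.06,0,0,0,1,0,0,0.06,0,0,0,1,0,0,0.06,0,0,0,1,0,0,0.06,0,0,0,1,0,0,0.06,0,0,0,1,0,0,0.06,0,0,0,1,0,0,0.06,0,0,0,1,0,0,0.06,0,0,0,1,0,0,0.06,0,0,0,1,0,0,0.06,0,0,0,1,0,0,0,0,0,0,1,0,0,0,0,0,0,1],
)

```text
time: 21.08
position: [0.5666, -0.1661, 0.1963]
tool_rot: [-0.0, 1.0, -0.0, 0.0]
ft_force: [0.5, 0.8, -3.5]
grip_width: 0.0455
grip_force: 35.0
```

```bash
python3 -c "
from h import *
f=[];
for i in range(4):
    robot.camera('top');o=robot.get_obs();f.append(o['ft_force'])
print(np.mean(f,0),np.std(f,0),o['position'],o['time'],o['moment'])"
```

```text
[ 0.19281712 -0.06971079 -2.95826805] [0.68509315 0.26250923 0.47105797] [ 0.5666402  -0.1660449   0.19629782] 21.275 [ 0.05426276  0.03408244 -0.04863538]
```

Call:
jog_arm(
  motion=[0,0,0.06,0,0,0,1,0,0,0.06,0,0,0,1,0,0,0.06,0,0,0,1,0,0,0.06,0,0,0,1,0,0,0.06,0,0,0,1,0,0,0.06,0,0,0,1,0,0,0.06,0,0,0,1,0,0,0.06,0,0,0,1,0,0,0.06,0,0,0,1,0,0,0.06,0,0,0,1,0,0,0.06,0,0,0,1,0,0,0.04,0,0,0,1],
)

```text
time: 22.78
position: [0.5667, -0.1661, 0.1681]
tool_rot: [-0.0, 1.0, -0.0, 0.0]
ft_force: [0.5, 0.9, -0.5]
grip_width: 0.0457
grip_force: 35.0
```

```bash
python3 -c "
from h import *
f=[];robot.camera('top');robot.camera('top')
for i in range(12):
    robot.camera('top');o=robot.get_obs();f.append(o['ft_force'])
print(np.mean(f,0),np.std(f,0),o['position'],o['time'])"
```

```text
[-0.23674113  0.26373313 -1.16156268] [0.56560778 0.69692212 0.51185694] [ 0.56665084 -0.16606191  0.16823062] 23.475
```

Call:
jog_arm(
  motion=[0,0,0.05,0,0,0,1,0,0,0.05,0,0,0,1,0,0,0.05,0,0,0,1,0,0,0.05,0,0,0,1,0,0,0.05,0,0,0,1,0,0,0.05,0,0,0,1,0,0,0.03,0,0,0,1,0,0,0.02,0,0,0,1,0,0,0,0,0,0,1],
)

```text
time: 24.6
position: [0.5666, -0.1661, 0.1542]
tool_rot: [-0.0, 1.0, -0.0, 0.0]
ft_force: [0.8, -0.4, -0.8]
grip_width: 0.0453
grip_force: 35.0
```

```bash
python3 -c "
from h import *
f=[]
for i in range(30):
    robot.camera('top');o=robot.get_obs();f.append(o['ft_force'])
print(np.mean(f,0),np.std(f,0),o['position'],o['time'])"
```

```text
[0.30480766 0.20533921 0.13842487] [0.41828299 0.37941194 0.43974256] [ 0.56661926 -0.16605269  0.15420311] 26.1
```

Call:
jog_arm(
  motion=[0,0,0,0,0,0,1,0,0,0,0,0,0,1,0,0,0,0,0,0,1],
  grip_force=3,
)

```text
time: 26.48
position: [0.5666, -0.1661, 0.1542]
tool_rot: [-0.0, 1.0, -0.0, 0.0]
ft_force: [-0.3, -0.5, 0.4]
grip_width: 0.0462
grip_force: 3.0
```

Call:
jog_arm(
  motion=[0,0,0,0,0,0,-0.3,0,0,0,0,0,0,-0.6,0,0,0,0,0,0,-0.8,0,0,0,0,0,0,-1,0,0,0,0,0,0,-1,0,0,0,0,0,0,-1,0,0,0,0,0,0,-1,0,0,0,0,0,0,-1,0,0,0,0,0,0,-1,0,0,0,0,0,0,-1,0,0,0,0,0,0,-1,0,0,0,0,0,0,-1],
)

```text
time: 27.98
position: [0.5666, -0.166, 0.1542]
tool_rot: [-0.0, 1.0, -0.0, -0.0]
ft_force: [-0.7, 0.6, -0.5]
grip_width: 0.0872
grip_force: 0.0
```

Call:
jog_arm(
  motion=[0,0,0,0,0,0,-1,0,0,0,0,0,0,-1,0,0,0,0,0,0,-1,0,0,-0.3,0,0,0,-1,0,0,-0.6,0,0,0,-1,0,0,-0.8,0,0,0,-1,0,0,-0.8,0,0,0,-1,0,0,-0.8,0,0,0,-1,0,0,-0.8,0,0,0,-1],
)

```text
time: 29.1
position: [0.5665, -0.1659, 0.3203]
tool_rot: [-0.0, 1.0, -0.0, 0.0]
ft_force: [0.4, -0.1, 0.8]
grip_width: 0.087
grip_force: 0.0
```

Call:
jog_arm(
  motion=[0.6,0.5,-0.2,0,0,0,-1,0.8,0.5,0,0,0,0,-1,0.8,0.5,0,0,0,0,-1,0.8,0.5,0,0,0,0,-1,0.5,0.3,0,0,0,0,-1,0,0,0,0,0,0,-1,0,0,0,0,0,0,-1,0,0,0,0,0,0,-1],
)

```text
time: 30.1
position: [0.4277, -0.0748, 0.3264]
tool_rot: [-0.0, 1.0, -0.0, 0.0]
ft_force: [-0.3, -0.3, -0.9]
grip_width: 0.0869
grip_force: 0.0
```

```bash
python3 -c "
from h import *
r=lambda im,x,y,w,h,k:cv2.resize(im[y:y+h,x:x+w],None,fx=k,fy=k,interpolation=cv2.INTER_CUBIC)
s=robot.camera('scene');t=robot.camera('top');s2=robot.camera('scene')
print(np.abs(s.astype(int)-s2)[180:290,190:270].mean())
O=np.zeros((480,760,3),np.uint8)
O[:480,:400]=r(s,180,170,100,120,4);O[:480,400:760]=r(t,290,120,90,120,4)
cv2.imwrite('pics/m3.png',O);o=robot.get_obs();print(o['position'],o['time'])"
```

```text
0.9899621212121212
[ 0.42709489 -0.07453915  0.32602584] 30.25
```

View pics/m3.png

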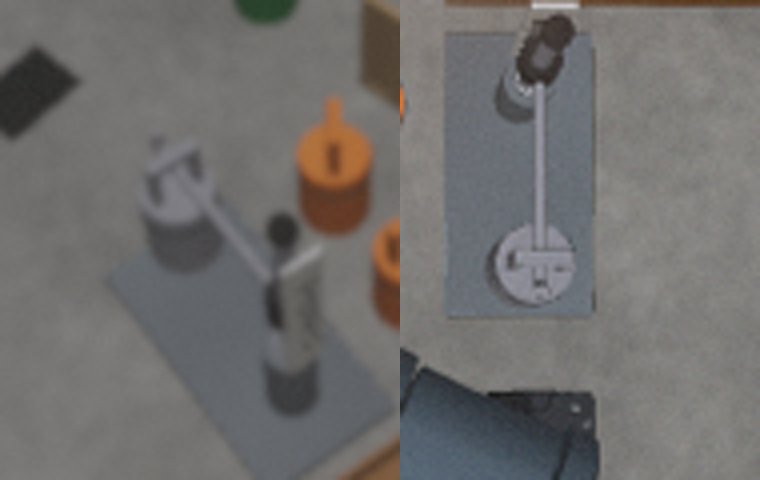

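The canister hangs by its loop on the hook: the arm passes through the loop, the tip is in front and the canister is upright. The arm is clear. I'll let it settle a couple of seconds, then hand in.

Call:
jog_arm(
  motion=[0,0,0,0,0,0,-1,0,0,0,0,0,0,-1,0,0,0,0,0,0,-1,0,0,0,0,0,0,-1,0,0,0,0,0,0,-1,0,0,0,0,0,0,-1,0,0,0,0,0,0,-1,0,0,0,0,0,0,-1,0,0,0,0,0,0,-1,0,0,0,0,0,0,-1,0,0,0,0,0,0,-1,0,0,0,0,0,0,-1],
)

```text
time: 31.75
position: [0.4265, -0.0741, 0.3262]
tool_rot: [-0.0, 1.0, -0.0, -0.0]
ft_force: [-0.0, 0.3, 0.1]
grip_width: 0.0871
grip_force: 0.0
```

```bash
python3 -c "
from rig import robot
print(robot.hand_in())"
```

```text
the job is handed in; nothing more can be done
None
```

The canister was stood on the counter, taken again by its loop's side edges, and now hangs upright by the loop on the balance hook with the arm clear; I handed the job in at about 32 s, and no verdict was returned.

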